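# Fit the salt mill's bayonet cap and hold it on

### The arm

A 6-joint arm with a two-finger parallel gripper is mounted at the origin on the work surface. World frame = base frame: x ahead of the robot, y to its left, z up, the work surface at z = 0. Lengths are in m, angles in degrees, forces in N, time in s.
With the tool pointing down it reaches from about 0.325 to 0.9 m from the base axis. Payload 6.1 kg.
Tool frame: the origin (TCP) lies between the finger pads; the fingertips stand 22 mm ahead of it and the grasp point (between the pads) lies 3 mm ahead of it; z points along the fingers, y is the line along which they close (so a half turn about z gives the same grasp; the last joint's range is limited). The gripper opens to 85 mm and grips with 20 to 120 N. Pads are 22 mm wide; open, the fingers measure 114 mm over their backs; the gripper's body (76 mm by 85 mm) begins 54 mm behind the grasp point. The pads swing forward as they close: fully open they stand 13 mm farther back than shut.
Start: joints at [-78.444, 12.628, 87.462, -0, 79.91, -7.225], TCP at [0.201, -0.592, 0.231] pointing down, gripper open.
Joint ranges: [-170.65, 170.65], [-52.31, 119.04], [5.05, 147.46], [-71.25, 251.25], [11.57, 151.72], [-153.62, 153.62]. Speed limits (degrees/s): [147.25, 147.25, 172.46, 180, 180, 180].

### API

Orientations are given as a 3x3 rotation matrix whose columns are the frame's x, y, z axes.
In Python, from plant import bot gives the robot as it stands. The module is installed in compiled form; this text tells all that it offers.
- The arm moves only by the tool move_arm, never from a script. Its argument "series" is a list of rows, each a list of 2 entries, a list of its own where there are three numbers: the shift along the world's x, y, z in mm, then the turn, a rotation vector about the world's x, y, z in degrees. In form: [[[dx, dy, dz], [wx, wy, wz]], ...]. A call has exactly 10 rows; each row is the pose to reach, as a shift and turn from the pose commanded when the call began; what a row does not reach only later rows make up. A row lasts 1/10 s, in which the tool goes at most 50 mm and 8.59 degrees, less where a joint would pass 70% of its speed; a pose out of reach is approached as far as the arm can. A call with a gripper value outside its range is refused whole. "fingers" is the opening, from 0 (shut) to 1 (fully open), set as the call begins (left out, the last holds). The fingers move at their own pace and stop on an object; the grip force is fixed at half the most. Time passes only in rows, so rows that repeat a pose let the fingers close, or fill a call up. It gives the time, the measured TCP pose, the force, the opening and the grip force at its end, in the units of the state.
- bot.get_obs(): the state, without advancing time (a new reading comes with each control period).
- bot.snapshot(name): name is "side" or "top" or "wrist"; returns the picture (400x640x3 uint8, blue, green, red); there is no depth.
- bot.camera_info(name): a dict with "fx", "fy", "cx", "cy" (pixels), "rvec" (rotation vector, rad) and "tvec" (3), from world to camera coordinates, as OpenCV has them; the wrist camera has in their place "hand_eye" (4x4, takes a point from camera to tool coordinates, whose origin is the TCP and whose axes are the flange's). Camera axes: x right, y down, z forward; pixel columns grow to the right and rows downward; lengths in m; the calibration is good to about 2 mm. A picture is of the moment at which its call begins: read the wrist's pose just before it. camera_info takes no time and is no camera call.
- bot.job_done(): hands the job in; it is judged then, once.
The state is a dict: "time": time; "q": joint angles; "qd": joint speeds; "joint_torque": joint torques, N m; "eef_pos": TCP position; "tcp_rot": TCP orientation; "contact_force": force on the tool from outside, world axes, zero at the start; "torque": the same for the moment, N m; "width": finger opening in m; "grip_force": force on a finger pad.
Only numpy, scipy, OpenCV 4.12 (cv2) and the standard library are available. Lean on these libraries where they do the work, as an engineer would, in place of code of your own. Each camera call takes 0.05 s, during which the arm holds its last target. There are 200 camera calls.

### The job

Take the winged bayonet cap out of the tray, set its cross lugs into the slot in the top of the electric salt mill and push it down against the spring until its flange is flush on the mill, then, keeping it pushed in, turn it a quarter turn clockwise (seen from above) against the return spring. The mill only runs while the cap is held there, so finish with the gripper still holding the cap, pressed flush and fully turned: do not let go. Leave the other things in the tray and on the table where they are.

Things in the scene. Friction and masses are not known exactly. Their poses are not given: they have to be found in the camera images.
- cap: Loose aluminium bayonet cap, about 90 g, upright in the tray. Origin: centre of its foot, z up. Round stem 18 mm across, 17 mm long, foot chamfered 2.5 mm; through the foot a round cross bar, 8 mm thick (axis 4 mm above the foot), along x, 36 mm tip to tip with round ends: its ends are the lugs. Above the stem a flange 50 mm across, 17 to 23 mm above the origin. A half turn about z is the same.
- cap_grip (a point): Centre of the cap's wing grip, 38 mm above the cap's origin, same axes: an upright wing on the flange, 44 mm long along x (parallel to the lugs), 14 mm thick along y, 30 mm high (23 to 53 mm above the cap's origin).
- mill: The salt mill: upright aluminium cylinder 60 mm across, 140 mm high, with a small toggle switch on one side, fixed in a round cork-faced foot 104 mm across and 14 mm high; it does not move. Origin: centre of its underside. Its x runs along the slot in its top.
- socket (a point): Centre of the slot in the mill's flat top, level with the rim. z up, x along the slot: 42 mm long, 11 mm wide, with a 21 mm square opening in the middle for the stem, cut in a 4 mm plate. A black spring plunger with a groove for the lugs lies 6 mm below. Flush: cap origin 17 mm below this point. The cap can turn once its origin is over 12 mm below; if the push eases after turning it rises 5 mm.
- plunger (a joint): Travel of the spring plunger in the mill, m: 0 at rest, grows downward, about 0.011 with the cap flush, stop at 0.0125. About 3 N at rest, rising 0.6 N per mm.
- driver (a joint): Angle of the plunger's groove about the mill's axis, rad: 0 at rest (groove along the slot), grows clockwise seen from above; stop at 1.62. The cap's lugs turn it, with about 4 degrees of free play, against a return spring: 0.03 N m at the start, 0.12 N m at a quarter turn. It springs back when let go.
- tray: Fixed open oak tray, 200 x 200 x 35 mm, walls and floor 5 mm. Origin: centre of its underside. Besides the cap three other small things stand in it, about 84 mm apart in two rows of two, in any order.
- knob_lid: Aluminium lid with a round knob, 50 mm across, 48 mm high; in the tray, to be left. Origin: centre of its underside.
- napkin_ring: Steel ring 44 mm across, 30 mm high, upright; in the tray, to be left. Origin: centre of its underside.
- shaker: White ceramic shaker, 42 mm across, 58 mm high; in the tray, to be left. Origin: centre of its underside.
- plate: White stoneware pasta plate 220 mm across, 30 mm high, on the table; to be left. Origin: centre of its underside.
- fork: Steel serving fork, about 222 mm long along its x, 26 mm wide, 8 mm high, flat on the table; to be left. Origin: underside, on its handle near the middle of its length.
- bowl: Clear glass bowl 140 mm across, 65 mm high, on the table; to be left. Origin: centre of its underside.
- vase: White ceramic vase 110 mm across, 160 mm high, on a round cork trivet 10 mm thick at the right of the table; to be left. Origin: centre of its underside.

How it is judged:
By the outcome, as a careful person would: the job done as asked, in the order asked, and still so for the second after the job is handed in, while the arm keeps its last pose, push and grip.
It also fails if it takes over 48 s, if anything falls off the work surface, if the arm or the gripper's body presses on something with over 40 N, if the wrist force passes 120 N, or if a joint passes its speed limit or range.

## Working session

There is one attempt and no reset: what is moved stays moved. The work goes in short steps, Python scripts to look and compute and a tool call to move; the robot and the scene stay as the last step left them, time stands still between calls to the robot, and variables do not carry over. Pictures are saved under pics/ and viewed, at most 10 in all, crops included, and the job is handed in when it is done.

Besides the shell and the picture viewer there is one more tool, called after "Emit:" as name(argument=value, ...) on one line, values as JSON. move_arm: Moves the arm, as the interface text tells. Its arguments: {"type":"object","properties":{"series":{"type":"array"},"fingers":{"type":"number"}},"required":["series"]}

```bash
mkdir -p pics; cat > h.py <<'E'
import numpy as np, cv2
from plant import bot
def cam(n,obs=None):
    c=bot.camera_info(n); K=np.array([[c['fx'],0,c['cx']],[0,c['fy'],c['cy']],[0,0,1.]])
    if 'rvec' in c:
        R=cv2.Rodrigues(np.array(c['rvec'],float))[0]; t=np.array(c['tvec'],float).ravel()
    else:
        T=np.eye(4); T[:3,:3]=np.array(obs['tcp_rot']); T[:3,3]=obs['eef_pos']
        W=np.linalg.inv(T@np.array(c['hand_eye'])); R,t=W[:3,:3],W[:3,3]
    return K,R,t
def ray(c,uv):
    K,R,t=c; d=R.T@np.linalg.inv(K)@np.array([uv[0],uv[1],1.]); return -R.T@t,d/np.linalg.norm(d)
def onz(c,uv,z):
    o,d=ray(c,uv); return o+d*(z-o[2])/d[2]
def proj(c,p):
    K,R,t=c; q=K@(R@np.array(p,float)+t); return q[:2]/q[2]
def tri(c1,u1,c2,u2):
    o1,d1=ray(c1,u1); o2,d2=ray(c2,u2)
    s=np.linalg.lstsq(np.c_[d1,-d2],o2-o1,rcond=None)[0]; a=o1+s[0]*d1;b=o2+s[1]*d2
    return (a+b)/2,np.linalg.norm(a-b)
E
python3 - <<'E'
from h import *
o=bot.get_obs(); print(o['time'],o['eef_pos'],np.round(o['tcp_rot'],3).tolist())
for n in("top","side","wrist"):
    im=bot.snapshot(n); cv2.imwrite(f"pics/{n}0.png",im)
    K,R,t=cam(n,o); print(n,K[0,0],(-R.T@t).round(3),R[2].round(3))
print(bot.camera_info('wrist')['hand_eye'])
E
```

```text
0.0 [ 0.20110381 -0.59111203  0.23035298] [[0.947, 0.322, -0.0], [0.322, -0.947, 0.002], [0.0, -0.002, -1.0]]
top 388.28374568669506 [ 0.432 -0.107  1.066] [ 0.182 -0.006 -0.983]
side 407.33950049842093 [0.462 0.636 0.738] [ 0.138 -0.759 -0.636]
wrist 312.51589157745883 [ 0.269 -0.569  0.373] [-0.268 -0.088 -0.959]
[[ 4.20032854e-04 -9.59170869e-01 -2.82826923e-01  7.19897036e-02]
 [ 9.99999423e-01  6.82658240e-04 -8.30024534e-04  4.01631293e-04]
 [ 9.89209483e-04 -2.82826411e-01  9.59170601e-01 -1.42919405e-01]
 [ 0.00000000e+00  0.00000000e+00  0.00000000e+00  1.00000000e+00]]
```

View pics/top0.png

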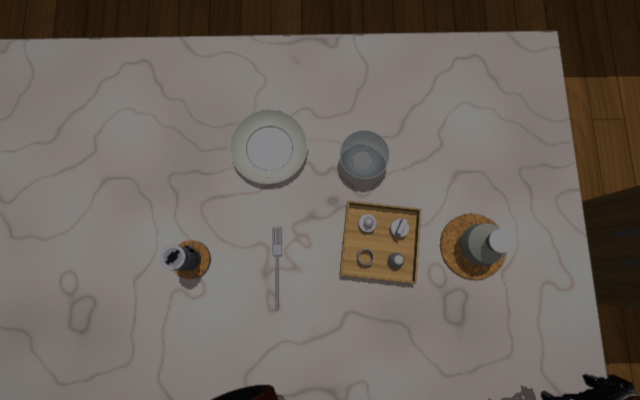

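View pics/side0.png

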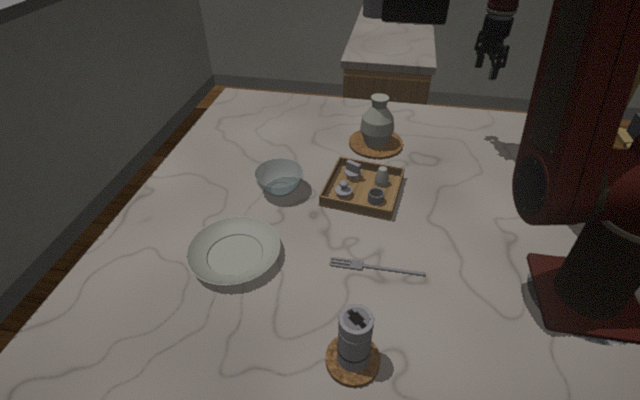

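The top view shows the cap in the tray at about (400,228) and the mill top at about (174,257). In the side view the cap is at (353,170) and the mill top at (356,319). I'll enlarge both for exact pixels.

```bash
python3 - <<'E'
from h import *
T=cv2.imread('pics/top0.png');S=cv2.imread('pics/side0.png')
def crop(im,u,v,r=20): return cv2.resize(im[v-r:v+r,u-r:u+r],(380,380),interpolation=cv2.INTER_CUBIC)
a=np.hstack([crop(T,400,228),crop(T,175,257)]);b=np.hstack([crop(S,353,172),crop(S,356,320)])
cv2.imwrite('pics/c.png',cv2.resize(np.vstack([a,b]),(600,600)))
ct,cs=cam('top'),cam('side')
for n,u,s in(("cap",(400,227),(353,168)),("mill",(174,257),(356,319))):
    p,g=tri(ct,u,cs,s);print(n,p.round(4),g,np.hypot(p[0],p[1]))
E
```

```text
cap [ 0.5523 -0.3255  0.0411] 0.0008329441624502316 0.6411077488276882
mill [0.48   0.2356 0.1352] 0.0009897305178073964 0.5347552009985298
```

View pics/c.png

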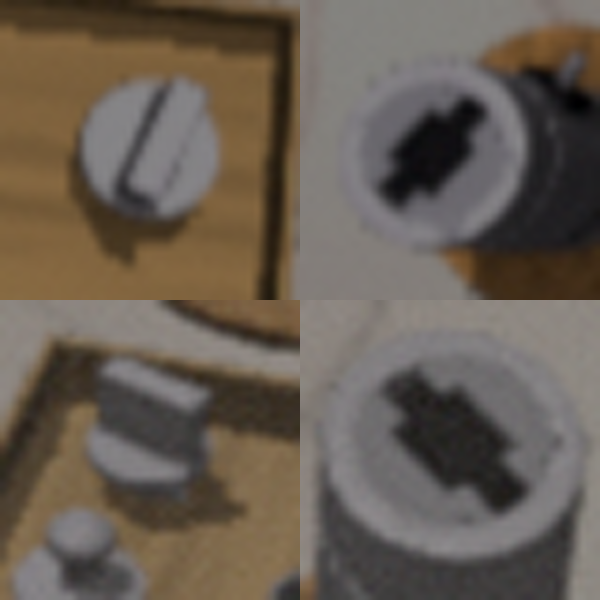

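```bash
python3 - <<'E'
from h import *
ct,cs=cam('top'),cam('side')
f=lambda u,v,U,V:(U-20+u/7.5,V-20+v/7.5)
p,g=tri(ct,f(167,145,400,228),cs,f(155,83,353,172));print('wingtop',p.round(4),g)
q,g=tri(ct,f(132,152,175,257),cs,f(155,140,356,320));print('slot',q.round(4),g)
def yaw(a,b): d=b-a;return d[:2],np.degrees(np.arctan2(d[1],d[0])),np.linalg.norm(d)
print(yaw(onz(ct,f(143,200,400,228),.058),onz(ct,f(188,90,400,228),.058)))
print(yaw(onz(ct,f(85,205,175,257),.14),onz(ct,f(175,105,175,257),.14)))
print(yaw(onz(cs,f(95,85,356,320),.14),onz(cs,f(215,200,356,320),.14)))
for n,z in(('wing',.058),('slot',.14)):print(onz(ct,f(167,145,400,228) if n=='wing' else f(132,152,175,257),z), onz(cs,f(155,83,353,172) if n=='wing' else f(155,140,356,320),z))
o=bot.get_obs();R=np.array(o['tcp_rot']);print('tool y yaw',np.degrees(np.arctan2(R[1,1],R[0,1])),o['q'])
E
```

```text
wingtop [ 0.5505 -0.328   0.0568] 0.0011427343702044607
slot [0.4791 0.2374 0.1392] 0.0013645221128999294
(array([ 0.0381724 , -0.01793036]), np.float64(-25.160404159628403), np.float64(0.042173808201307665))
(array([ 0.03069079, -0.02677021]), np.float64(-41.09674045408676), np.float64(0.040725531375815124))
(array([-0.0299882 ,  0.02445894]), np.float64(140.7986694702679), np.float64(0.03869796195237542))
[ 0.54976554 -0.32775698  0.058     ] [ 0.5509005 -0.3264733  0.058    ]
[0.47972599 0.2371189  0.14      ] [0.47838064 0.23802741 0.14      ]
tool y yaw -71.21983196600493 [-7.84454296e+01  1.26674438e+01  8.75120012e+01 -7.97751005e-04
  7.99099989e+01 -7.22544914e+00]
```

Emit:
move_arm(series=[[[10,10,0],[0,0,5]],[[25,30,0],[0,0,12]],[[50,55,0],[0,0,20]],[[80,80,0],[0,0,28]],[[115,105,0],[0,0,36]],[[150,130,0],[0,0,44]],[[185,155,0],[0,0,52]],[[220,180,0],[0,0,60]],[[255,200,0],[0,0,68]],[[285,220,0],[0,0,76]]], fingers=0.45)

```text
time: 1.15
eef_pos: [0.4877, -0.3703, 0.2313]
tcp_rot: [[-0.09, 0.996, -0.0], [0.996, 0.09, 0.0], [0.0, -0.0, -1.0]]
contact_force: [0.5, -0.6, -0.2]
width: 0.0383
grip_force: 0.0
```

Emit:
move_arm(series=[[[20,15,-10],[0,0,8]],[[40,28,-20],[0,0,16]],[[55,38,-32],[0,0,24]],[[62,42,-45],[0,0,32]],[[65,43,-55],[0,0,40]],[[65,43,-60],[0,0,48]],[[65,43,-60],[0,0,55]],[[65,43,-60],[0,0,60]],[[65,43,-60],[0,0,60]],[[65,43,-60],[0,0,60]]])

```text
time: 2.15
eef_pos: [0.5511, -0.3286, 0.1712]
tcp_rot: [[-0.904, 0.428, -0.0], [0.428, 0.904, 0.0], [0.0, 0.0, -1.0]]
contact_force: [0.0, -1.9, -0.4]
width: 0.0385
grip_force: 0.0
```

```bash
python3 - <<'E'
from h import *
o=bot.get_obs(); im=bot.snapshot('wrist'); cv2.imwrite("pics/w1.png",im); np.savez('w1.npz',p=o['eef_pos'],R=o['tcp_rot'])
R=np.array(o['tcp_rot']);print(o['time'],o['eef_pos'],np.degrees(np.arctan2(R[1,1],R[0,1])),R[:,2],o['width'],np.round(o['q'],1))
print(proj(cam('wrist',o),[.5505,-.328,.057]))
E
```

```text
2.15 [ 0.55109684 -0.32862692  0.17123206] 64.64441788663041 [-3.69950030e-04  2.45624239e-04 -9.99999901e-01] 0.03854124269345327 [ -37.8   17.5   88.2   -0.    74.3 -102.5]
[323.43773352 196.31894962]
```

View pics/w1.png

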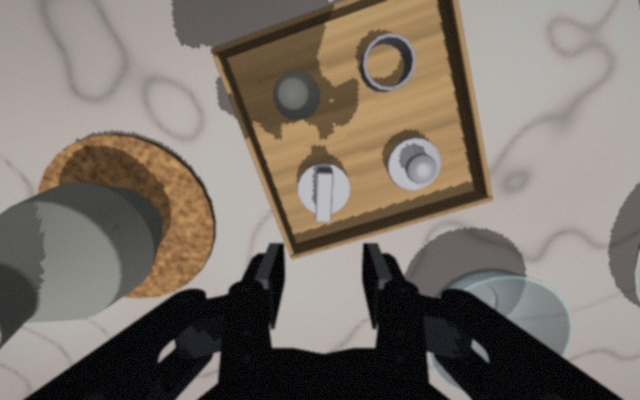

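The wrist view shows the cap at about (323,195), where I predicted it, with the wing nearly vertical in the image. A brightness mask will refine its position.

```bash
python3 - <<'E'
from h import *
im=cv2.imread('pics/w1.png');d=np.load('w1.npz');c=cam('wrist',dict(eef_pos=d['p'],tcp_rot=d['R']))
g=cv2.cvtColor(im,6)
for th in(195,205,215):
    m=np.zeros_like(g);m[155:228,295:355]=(g[155:228,295:355]>th)*255
    n,l,s,_=cv2.connectedComponentsWithStats(m);k=1+np.argmax(s[1:,4]);pts=np.argwhere(l==k)[:,::-1].astype(np.float32)
    r=cv2.minAreaRect(pts);b=cv2.boxPoints(r);W=np.array([onz(c,u,.058) for u in b])
    e=[W[1]-W[0],W[2]-W[1]];e.sort(key=np.linalg.norm);L=e[1]
    print(th,s[k],r,W.mean(0).round(4),np.linalg.norm(e,axis=1).round(4),np.degrees(np.arctan2(L[1],L[0])))
x=g[165:225:6,305:350:3];print(x)
E
```

```text
Traceback (most recent call last):
ValueError: attempt to get argmax of an empty sequence
```

```bash
python3 - <<'E'
from h import *
im=cv2.imread('pics/w1.png');d=np.load('w1.npz');c=cam('wrist',dict(eef_pos=d['p'],tcp_rot=d['R']))
g=cv2.cvtColor(im,6)
print(g[162:228:6,302:350:3])
for th in(155,165,172,180):
    m=np.zeros_like(g);m[155:228,295:355]=(g[155:228,295:355]>th)*255
    n,l,s,_=cv2.connectedComponentsWithStats(m)
    if n<2: continue
    k=1+np.argmax(s[1:,4]);pts=np.argwhere(l==k)[:,::-1].astype(np.float32)
    r=cv2.minAreaRect(pts);b=cv2.boxPoints(r);W=np.array([onz(c,u,.058) for u in b])
    e=[W[1]-W[0],W[2]-W[1]];e.sort(key=np.linalg.norm);L=e[1]
    print(th,s[k],r,W.mean(0).round(4),np.linalg.norm(e,axis=1).round(4),np.degrees(np.arctan2(L[1],L[0])))
E
```

```text
[[100  75  73  74  70  71  74  74  75  77  81  82  85 118 151 155]
 [ 79  77 119 166 123  88  61  58  64  69 154 185 146  86 121 142]
 [120 182 186 179 121 123 161 159 156 155 143 187 187 185 159 121]
 [183 186 188 172 115 142 187 185 188 187 157 185 187 188 188 175]
 [185 188 187 180 112 147 186 189 185 188 162 186 184 185 187 184]
 [184 185 187 180 119 150 185 188 187 185 168 184 187 186 185 189]
 [185 184 186 163 106 158 185 187 187 183 162 187 188 185 185 172]
 [152 183 187 187 162 164 186 187 187 180 165 188 186 188 169 143]
 [137 137 149 175 180 173 187 188 185 175 169 180 163 143 144 144]
 [144 142 142 140 130 171 187 187 184 170 142 147 149 147 150 145]
 [138 142 140 137 144 151 154 153 153 151 128  96  86  86  84  84]]
155 [ 298  166   53   56 1836] ((322.9095458984375, 190.1964569091797), (51.02200698852539, 52.937042236328125), 43.15238952636719) [ 0.5457 -0.3262  0.058 ] [0.0429 0.0447] 111.4047577426018
165 [ 317  166   33   56 1194] ((333.23223876953125, 193.73081970214844), (31.533935546875, 55.48047637939453), 2.12109637260437) [ 0.5523 -0.3197  0.058 ] [0.0261 0.0486] 152.3301770556767
172 [317 175  14  46 558] ((323.85040283203125, 197.49252319335938), (12.434467315673828, 45.54310989379883), 2.8624050617218018) [ 0.5517 -0.3282  0.058 ] [0.0104 0.0402] 151.63171652924868
180 [318 176  13  45 491] ((323.74810791015625, 197.79336547851562), (11.293678283691406, 44.08877944946289), 2.4895529747009277) [ 0.5519 -0.3284  0.058 ] [0.0094 0.0389] 152.0156925875617
```

The wing centre is at about (0.5517, -0.328), within 1 mm of the TCP, with yaw about -27. Descend and grip.

Emit:
move_arm(series=[[[0,0,-15],[0,0,-1]],[[0,0,-35],[0,0,-2]],[[0,0,-55],[0,0,-2]],[[0,0,-75],[0,0,-2]],[[0,0,-90],[0,0,-2]],[[0,0,-102],[0,0,-2]],[[0,0,-110],[0,0,-2]],[[0,0,-114],[0,0,-2]],[[0,0,-117],[0,0,-2]],[[0,0,-117],[0,0,-2]]])

```text
time: 3.2
eef_pos: [0.5514, -0.3289, 0.0548]
tcp_rot: [[-0.889, 0.458, 0.0], [0.458, 0.889, -0.0], [-0.001, -0.0, -1.0]]
contact_force: [0.7, 0.5, -0.1]
width: 0.0383
grip_force: 0.0
```

Emit:
move_arm(series=[[[0,0,0],[0,0,0]],[[0,0,0],[0,0,0]],[[0,0,0],[0,0,0]],[[0,0,0],[0,0,0]],[[0,0,0],[0,0,0]],[[0,0,0],[0,0,0]],[[0,0,0],[0,0,0]],[[0,0,0],[0,0,0]],[[0,0,0],[0,0,0]],[[0,0,0],[0,0,0]]], fingers=0)

```text
time: 4.2
eef_pos: [0.5518, -0.3292, 0.0555]
tcp_rot: [[-0.889, 0.457, 0.001], [0.457, 0.889, -0.001], [-0.002, -0.0, -1.0]]
contact_force: [0.2, 0.8, 5.8]
width: 0.0109
grip_force: 59.0
```

Emit:
move_arm(series=[[[0,0,3],[0,0,0]],[[0,0,8],[0,0,0]],[[0,0,18],[0,0,0]],[[0,0,35],[0,0,0]],[[0,0,60],[0,0,0]],[[0,0,90],[0,0,0]],[[0,0,120],[0,0,0]],[[0,0,145],[0,0,0]],[[0,0,160],[0,0,0]],[[0,0,160],[0,0,0]]])

```text
time: 5.2
eef_pos: [0.5526, -0.3298, 0.2186]
tcp_rot: [[-0.889, 0.457, 0.005], [0.457, 0.889, -0.004], [-0.006, -0.001, -1.0]]
contact_force: [0.7, -0.3, -0.7]
width: 0.0105
grip_force: 58.6
```

```bash
python3 - <<'E'
from h import *
o=bot.get_obs(); im=bot.snapshot('wrist'); s=bot.snapshot('side'); np.savez('w2.npz',p=o['eef_pos'],R=o['tcp_rot'])
cv2.imwrite('pics/w2full.png',im);cv2.imwrite('pics/s2full.png',s)
u,v=proj(cam('side'),o['eef_pos']).astype(int);print(u,v,o['width'],o['grip_force'],proj(cam('wrist',o),np.array(o['eef_pos'])-[0,0,.003]))
a=cv2.resize(im[150:370,200:440],(480,440),interpolation=2)
b=cv2.resize(s[v-40:v+40,max(u-28,0):u+28],(308,440),interpolation=2)
cv2.imwrite('pics/g2.png',np.hstack([a,b]))
E
```

```text
356 112 0.010457930673052876 58.64053191617131 [323.02587157 254.95749041]
```

View pics/g2.png

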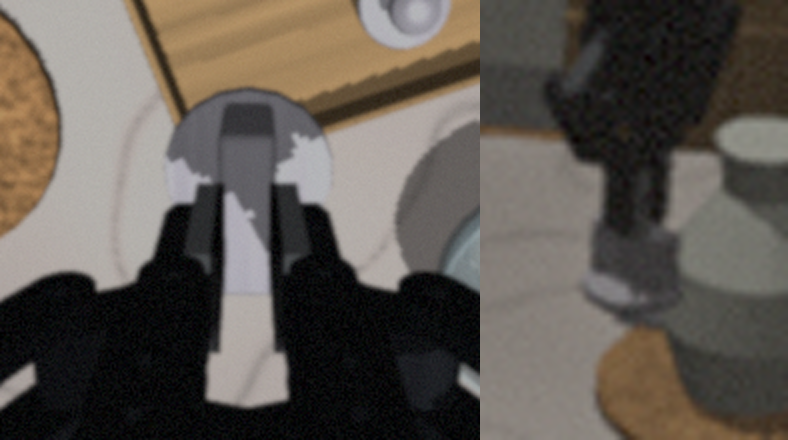

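The cap is held between the pads, with the wing top at full-frame columns 311–336 and rows 217–297, and the flange's far edge at row 194. I'll check height, offset and tilt.

```bash
python3 - <<'E'
from h import *
d=np.load('w2.npz');c=cam('wrist',dict(eef_pos=d['p'],tcp_rot=d['R']))
for n,t in dict(far=(22,0,-4),near=(-22,0,-4),farL=(22,7,-4),farR=(22,-7,-4),endbot=(22,0,26),flfar=(25,0,26),flL=(0,25,26),flR=(0,-25,26)).items():
    for s in(1,):
        print(n,proj(c,d['p']+d['R']@(np.array(t)/1e3)).round(1))
for n,u in(('far',(324,217.5)),('near',(322,297))):
    o,r=ray(c,u);P=d['R'].T@(onz(c,u,d['p'][2]+.004)-d['p']);print(n,(P*1e3).round(1))
e=lambda u:(d['R'].T@(onz(c,u,d['p'][2]-.026)-d['p'])*1e3).round(1)
print(e((324,194)),e((282,233)),e((366,233)))
print(d['p'])
E
```

```text
far [323.  218.9]
near [323.  300.4]
farL [337.9 218.9]
farR [308.2 218.9]
endbot [323.1 201.2]
flfar [323.1 196. ]
flL [366.  237.5]
flR [280.1 237.5]
far [22.8  0.5 -4.1]
near [-20.1  -0.5  -3.9]
[26.2  0.5 25.8] [  2.8 -23.8  26. ] [ 2.8 24.9 26. ]
[ 0.5526393  -0.32976965  0.21855371]
```

Emit:
move_arm(series=[[[0,10,0],[0,0,-1]],[[0,30,3],[0,0,-2]],[[0,58,5],[0,0,-4]],[[0,90,5],[0,0,-6]],[[0,125,5],[0,0,-8]],[[0,160,5],[0,0,-10]],[[0,195,5],[0,0,-12]],[[0,230,5],[0,0,-14]],[[0,265,5],[0,0,-14]],[[-3,300,5],[0,0,-14]]])

```text
time: 6.3
eef_pos: [0.5469, -0.0265, 0.2176]
tcp_rot: [[-0.752, 0.659, -0.003], [0.659, 0.752, 0.001], [0.003, -0.001, -1.0]]
contact_force: [1.3, -0.3, -0.7]
width: 0.011
grip_force: 58.7
```

Emit:
move_arm(series=[[[-3,35,0],[0,0,0]],[[-7,70,0],[0,0,0]],[[-11,105,0],[0,0,0]],[[-15,140,0],[0,0,0]],[[-19,170,0],[0,0,0]],[[-22,195,0],[0,0,0]],[[-25,213,0],[0,0,0]],[[-26,223,0],[0,0,0]],[[-26,228,0],[0,0,0]],[[-26,228,0],[0,0,0]]])

```text
time: 7.3
eef_pos: [0.5218, 0.1994, 0.2188]
tcp_rot: [[-0.752, 0.659, -0.001], [0.659, 0.752, -0.0], [0.001, -0.001, -1.0]]
contact_force: [0.1, -0.2, -1.6]
width: 0.0108
grip_force: 58.7
```

```bash
python3 - <<'E'
from h import *
o=bot.get_obs(); im=bot.snapshot('wrist'); np.savez('w3.npz',p=o['eef_pos'],R=o['tcp_rot'])
R=np.array(o['tcp_rot']);print(o['time'],o['eef_pos'],np.degrees(np.arctan2(R[1,1],R[0,1])),R[:,2].round(4),o['width'],np.round(o['q'],1))
print(proj(cam('wrist',o),[.4791,.2374,.14]))
cv2.imwrite('pics/w3.png',im)
E
```

```text
7.3 [0.5218054  0.19944116 0.2187705 ] 48.80074256076491 [-1.2e-03 -4.0e-04 -1.0e+00] 0.01082989400471101 [ 12.8   4.2  98.3  -0.   77.6 -36. ]
[323.7632323  131.40802701]
```

View pics/w3.png

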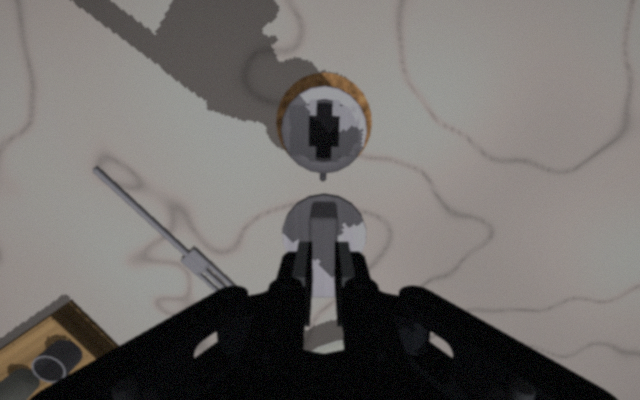

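The slot centre is at about (324,130), upright in the image. I'll mask the dark slot for its centre and yaw.

```bash
python3 - <<'E'
from h import *
im=cv2.imread('pics/w3.png');d=np.load('w3.npz');c=cam('wrist',dict(eef_pos=d['p'],tcp_rot=d['R']));g=cv2.cvtColor(im,6)
for th in(50,65,80):
    m=np.zeros_like(g);m[95:168,292:356]=(g[95:168,292:356]<th)*255
    n,l,s,ce=cv2.connectedComponentsWithStats(m);k=1+np.argmax(s[1:,4])
    x,y,w,h,a=s[k]; rows=lambda i:np.argwhere(l[i]==k).mean()
    yy=np.arange(y+2,y+h-2);sl=np.polyfit(yy,[rows(i) for i in yy],1)
    cx=np.polyval(sl,y+h/2-.5); A=onz(c,(np.polyval(sl,y-.5),y-.5),.14);B=onz(c,(np.polyval(sl,y+h-.5),y+h-.5),.14)
    M=(A+B)/2; T=d['R'].T@(M-d['p'])*1e3; D=A-B
    print(th,s[k],ce[k],M.round(4),np.linalg.norm(D),np.degrees(np.arctan2(D[1],D[0])),'tool',T.round(1))
x=g[190:300:1,323];print(g[186:206,323]); 
print([ (v,[int(t) for t in g[v,276:372:2]]) for v in (225,232)])
e=lambda u,z:(d['R'].T@(onz(c,u,d['p'][2]+z)-d['p'])*1e3).round(1)
print(e((324,218),.004),e((323,297),.004))
E
```

```text
50 [ 309  102   30   59 1261] [323.34020619 131.70182395] [0.4791 0.237  0.14  ] 0.03999966739774277 138.24348933206485 tool [56.8  0.3 78.8]
65 [ 308  102   32   60 1412] [323.25991501 131.88456091] [0.4793 0.2368 0.14  ] 0.04071583500869179 138.0466478818873 tool [56.5  0.2 78.8]
80 [ 292  100   64   63 2753] [320.0751907  134.61096985] [0.4774 0.235  0.14  ] 0.043144995571451836 146.93561433965857 tool [56.8 -2.4 78.8]
[149 150 152 147 148 145 135 104  70  72  82  89  89  87  82  65  57  47
  43  49]
[(225, [150, 152, 149, 131, 96, 81, 75, 80, 83, 80, 84, 81, 82, 82, 83, 83, 73, 65, 73, 83, 81, 83, 82, 80, 80, 82, 81, 81, 80, 79, 70, 76, 84, 115, 144, 120, 88, 87, 116, 136, 115, 132, 147, 152, 134, 138, 146, 145]), (232, [146, 150, 144, 115, 86, 81, 80, 78, 79, 81, 83, 81, 80, 83, 84, 84, 73, 65, 74, 79, 82, 82, 84, 80, 81, 81, 82, 80, 80, 81, 68, 75, 81, 106, 144, 151, 151, 148, 152, 151, 152, 155, 152, 151, 150, 142, 146, 146])]
[22.5  0.5 -4. ] [-20.    0.1  -4. ]
```

Emit:
move_arm(series=[[[-5,4,0],[0,0,-0.5]],[[-14,12,0],[0,0,-0.5]],[[-24,21,0],[0,0,-0.5]],[[-33,29,0],[0,0,-0.5]],[[-39,34,0],[0,0,-0.5]],[[-41.5,36.5,0],[0,0,-0.5]],[[-41.5,36.5,-5],[0,0,-0.5]],[[-41.5,36.5,-12],[0,0,-0.5]],[[-41.5,36.5,-20],[0,0,-0.5]],[[-41.5,36.5,-22],[0,0,-0.5]]])

```text
time: 8.35
eef_pos: [0.4801, 0.2352, 0.1956]
tcp_rot: [[-0.746, 0.666, -0.003], [0.666, 0.746, -0.001], [0.001, -0.002, -1.0]]
contact_force: [-0.4, -0.4, -0.1]
width: 0.0105
grip_force: 58.7
```

Emit:
move_arm(series=[[[0,0,0],[0,0,0]],[[0,0,0],[0,0,0]],[[0,0,-1],[0,0,0]],[[0,0,-2.5],[0,0,0]],[[0,0,-4],[0,0,0]],[[0,0,-5.5],[0,0,0]],[[0,0,-7],[0,0,0]],[[0,0,-8.5],[0,0,0]],[[0,0,-10],[0,0,0]],[[0,0,-10],[0,0,0]]])

```text
time: 9.35
eef_pos: [0.4805, 0.2357, 0.1872]
tcp_rot: [[-0.746, 0.665, -0.0], [0.665, 0.746, -0.0], [0.0, -0.0, -1.0]]
contact_force: [-0.2, 0.1, -1.4]
width: 0.0108
grip_force: 58.7
```

```bash
python3 - <<'E'
from h import *
o=bot.get_obs(); im=bot.snapshot('side');t=bot.snapshot('wrist'); cv2.imwrite('pics/s4f.png',im)
print(o['eef_pos'],o['contact_force'],o['torque'])
a=cv2.resize(im[240:400,276:436],(400,400),interpolation=2);b=cv2.resize(t[150:350,220:420],(400,400),interpolation=2)
cv2.imwrite('pics/s4.png',np.hstack([a,b]))
E
```

```text
[0.48054712 0.23574257 0.1871798 ] [-0.22329849  0.08037855 -1.37661428] [-0.00771984 -0.04237527  0.00298969]
```

View pics/s4.png

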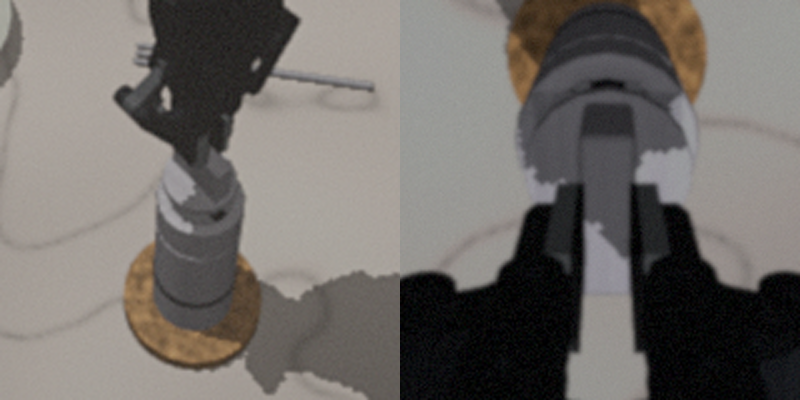

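The cap sits over the slot, with the slot end still visible beyond the flange at crop (605,83). There is no contact load, so I'll push further down.

Emit:
move_arm(series=[[[0,0,-1],[0,0,0]],[[0,0,-2],[0,0,0]],[[0,0,-3],[0,0,0]],[[0,0,-4],[0,0,0]],[[0,0,-5],[0,0,0]],[[0,0,-6],[0,0,0]],[[0,0,-7],[0,0,0]],[[0,0,-8],[0,0,0]],[[0,0,-9],[0,0,0]],[[0,0,-9],[0,0,0]]])

```text
time: 10.45
eef_pos: [0.4809, 0.2359, 0.1787]
tcp_rot: [[-0.746, 0.665, 0.001], [0.665, 0.746, 0.0], [-0.0, 0.001, -1.0]]
contact_force: [-0.5, 0.4, 4.9]
width: 0.0104
grip_force: 59.5
```

Emit:
move_arm(series=[[[0,0,-1],[0,0,0]],[[0,0,-2],[0,0,0]],[[0,0,-3],[0,0,0]],[[0,0,-4],[0,0,0]],[[0,0,-5],[0,0,0]],[[0,0,-6],[0,0,0]],[[0,0,-6.5],[0,0,0]],[[0,0,-7],[0,0,0]],[[0,0,-7],[0,0,0]],[[0,0,-7],[0,0,0]]])

```text
time: 11.45
eef_pos: [0.4814, 0.2362, 0.1734]
tcp_rot: [[-0.746, 0.665, 0.002], [0.665, 0.746, 0.001], [-0.001, 0.002, -1.0]]
contact_force: [-3.9, 0.2, 12.9]
width: 0.0107
grip_force: 60.7
```

Emit:
move_arm(series=[[[-0.3,0,-0.3],[0,0,0]],[[-0.6,0,-0.6],[0,0,0]],[[-1,0,-1],[0,0,0]],[[-1,0,-1.3],[0,0,0]],[[-1,0,-1.6],[0,0,0]],[[-1,0,-2],[0,0,0]],[[-1,0,-2],[0,0,0]],[[-1,0,-2],[0,0,0]],[[-1,0,-2],[0,0,0]],[[-1,0,-2],[0,0,0]]])

```text
time: 12.45
eef_pos: [0.4813, 0.2363, 0.1733]
tcp_rot: [[-0.747, 0.665, 0.004], [0.665, 0.747, 0.001], [-0.002, 0.004, -1.0]]
contact_force: [-5.0, -1.1, 21.9]
width: 0.0106
grip_force: 61.9
```

Flush: z holds at 0.1733 while the force rises to 22 N. Now turn clockwise about the mill axis.

Emit:
move_arm(series=[[[-1,0,0],[0,0,-2]],[[-1.5,0,0],[0,0,-6]],[[-1.6,-0.1,0],[0,0,-11]],[[-1.7,-0.2,0],[0,0,-16]],[[-1.8,-0.2,0],[0,0,-21]],[[-2,-0.3,0],[0,0,-26]],[[-2.1,-0.3,0],[0,0,-31]],[[-2.2,-0.4,0],[0,0,-36]],[[-2.4,-0.4,0],[0,0,-41]],[[-2.4,-0.4,0],[0,0,-45]]])

```text
time: 13.45
eef_pos: [0.4797, 0.2354, 0.1733]
tcp_rot: [[-0.054, 0.999, 0.006], [0.999, 0.054, 0.0], [0.0, 0.006, -1.0]]
contact_force: [-2.6, -3.2, 19.0]
width: 0.0103
grip_force: 61.8
```

```bash
python3 - <<'E'
from h import *
o=bot.get_obs(); R=np.array(o['tcp_rot'])
print(o['time'],o['eef_pos'],o['contact_force'],o['torque'],np.degrees(np.arctan2(R[1,0],R[0,0])),o['width'],np.round(o['q'],1))
E
```

```text
13.45 [0.47967772 0.2354421  0.17330255] [-2.55586459 -3.2431856  19.04050537] [-0.60991151  0.49484934  0.17221584] 93.11284196525058 0.010281682689733056 [ 1.770e+01  2.800e+00  1.047e+02 -1.000e-01  7.210e+01  1.460e+01]
```

Emit:
move_arm(series=[[[-0.1,0,-0.2],[0,0,-4]],[[-0.2,0,-0.4],[0,0,-9]],[[-0.3,0,-0.5],[0,0,-14]],[[-0.4,0,-0.5],[0,0,-19]],[[-0.5,0,-0.5],[0,0,-24]],[[-0.6,0,-0.5],[0,0,-29]],[[-0.7,0,-0.5],[0,0,-34]],[[-0.8,0,-0.5],[0,0,-39]],[[-0.9,0,-0.5],[0,0,-43]],[[-0.9,0,-0.5],[0,0,-46]]])

```text
time: 14.45
eef_pos: [0.4779, 0.236, 0.1733]
tcp_rot: [[0.68, 0.733, 0.004], [0.733, -0.68, 0.001], [0.004, 0.002, -1.0]]
contact_force: [-6.8, -1.8, 24.1]
width: 0.0112
grip_force: 62.5
```

```bash
python3 - <<'E'
from h import *
o=bot.get_obs(); R=np.array(o['tcp_rot'])
print(o['time'],o['eef_pos'],o['contact_force'],o['torque'],np.degrees(np.arctan2(R[1,0],R[0,0])),o['width'],np.round(o['q'],1))
im=bot.snapshot('side');t=bot.snapshot('wrist')
np.savez('w5.npz',p=o['eef_pos'],R=R);cv2.imwrite('pics/w5f.png',t);cv2.imwrite('pics/s5f.png',im)
a=cv2.resize(im[260:340,316:396],(400,400),interpolation=2);b=cv2.resize(t[150:350,220:420],(400,400),interpolation=2)
cv2.imwrite('pics/s5.png',np.hstack([a,b]))
E
```

```text
14.45 [0.47791667 0.23600017 0.1732952 ] [-6.8037289  -1.83403984 24.12332453] [-0.33553982  1.34274328  0.24585478] 47.170564807110985 0.011226870655065987 [ 17.8   2.7 104.9  -0.   72.2  60.6]
```

View pics/s5.png

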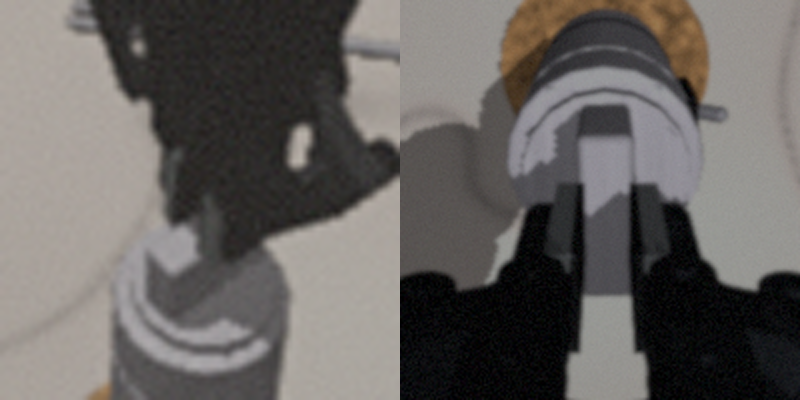

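The side view shows the flange down flush on the mill. The wrist view shows the wing square in the pads at 91° of turn. I'll add a few degrees for the groove's free play, then settle.

Emit:
move_arm(series=[[[0,0,0],[0,0,-1]],[[-0.2,0,0],[0,0,-2]],[[-0.5,0,0],[0,0,-3]],[[-0.5,0,0],[0,0,-3]],[[-0.5,0,0],[0,0,-3]],[[-0.5,0,0],[0,0,-3]],[[-0.5,0,0],[0,0,-3]],[[-0.5,0,0],[0,0,-3]],[[-0.5,0,0],[0,0,-3]],[[-0.5,0,0],[0,0,-3]]])

```text
time: 15.55
eef_pos: [0.4778, 0.236, 0.1733]
tcp_rot: [[0.715, 0.699, 0.005], [0.699, -0.715, 0.001], [0.005, 0.002, -1.0]]
contact_force: [-5.4, -1.2, 23.0]
width: 0.011
grip_force: 62.3
```

```bash
python3 - <<'E'
from h import *
o=bot.get_obs(); R=np.array(o['tcp_rot'])
print(o['time'],o['eef_pos'],o['contact_force'],o['torque'],np.degrees(np.arctan2(R[1,0],R[0,0])),o['width'],o['grip_force'])
t=bot.snapshot('wrist');c=cam('wrist',o);g=cv2.cvtColor(t,6)
# wing long-side edges just ahead of the pads, and its far end
for v in(222,228,234,240):
    r=cv2.GaussianBlur(g,(3,3),0)[v].astype(int); d=np.abs(np.diff(r)); L=305+np.argmax(d[305:316]);Rr=331+np.argmax(d[331:342]);print(v,L,Rr,end='; ')
E
```

```text
15.55 [0.47777534 0.23604135 0.1733074 ] [-5.41942624 -1.17808425 22.99254212] [-0.36179659  1.08517029  0.22000584] 44.31856087258047 0.011020924001485166 62.3409104347229
222 309 337; 228 309 337; 234 309 337; 240 310 334;
```

```bash
python3 -c "
from plant import bot
print(bot.job_done())"
```

```text
the job is handed in; nothing more can be done
None
```

The cap is in the mill, pressed flush with about 23 N and turned about 94° clockwise (gripper angle). The gripper was still holding it when I handed the job in at about 15.6 s; no verdict came back.

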